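# Demould the cast bracket and store it covered

### The arm

A 7-joint arm with a two-finger parallel gripper is mounted at the origin on a cart in front of the work surface, level with it; the furniture and walls round the work are solid. World frame = base frame: x ahead of the robot, y to its left, z up, the work surface at z = 0. Lengths are in mm, angles in rad, forces in N, time in s.
With the tool pointing down it reaches from about 400 to 900 mm from the base axis. Payload 5.5 kg.
Tool frame: the origin (TCP) lies midway between the tips of the shut fingers; the grasp point (between the pads) lies 19 mm behind it (pinch_z is the distance from the TCP to the grasp point, in mm); x points along the fingers, z is the direction in which the jaws open and shut, and the axes are right-handed (so a half turn about x gives the same grasp; the last joint's range is limited). The gripper opens to 85 mm and grips with 20 to 120 N. Pads are 22 mm wide; open, the fingers measure 114 mm over their backs; the gripper's body (76 mm by 85 mm) begins 54 mm behind the grasp point. The pads swing forward as they close: fully open they stand 13 mm farther back than shut.
Start: joints at [-0.912, 0.501, -0.427, 1.55, 0.221, 1.138, -0.21], TCP at [250.568, 599.763, 231.31] pointing down, gripper open.
Joint ranges: [-2.88, 2.88], [-0.31, 2.03], [-1.54, 1.56], [0.2, 2.42], [-1.41, 4.55], [0.19, 2.02], [-2.57, 2.57]. Speed limits (rad/s): [2.57, 2.57, 3.14, 3.14, 3.14, 3.14, 3.14].

### API

Orientations are given as a rotation vector (axis times angle).
In Python, from rig import * gives the robot as it stands. The module is installed in compiled form; this text tells all that it offers.
- The arm moves only by the tool move_arm, never from a script. Its argument "steps" is one flat list of numbers, 7 for each row, row after row: the opening, from 0 (shut) to 1 (fully open), then the shift along the tool's x, y, z in units of 50 mm (1.0 is 50 mm), then the turn, a rotation vector about the tool's x, y, z in units of 6 degrees (1.0 is 6 degrees). A call has 1 to 20 rows; each row shifts and turns the commanded pose from where the row before left it, along the tool's axes as they then stand; what a row does not reach is not made up. A row lasts 1/10 s, in which the tool goes at most 50 mm and 8.59 degrees, less where a joint would pass 70% of its speed; a pose out of reach is approached as far as the arm can. A call is refused whole if a number of a shift passes 1 or a number of a turn 1, either way. A call with a gripper value outside its range is refused whole. The fingers move at their own pace and stop on an object; the grip force is fixed at half the most. Time passes only in rows, so rows that do not move let the fingers close. It gives the time, the measured TCP pose, the force and the opening at its end, in the units of the state.
- get_obs(): the state, without advancing time (a new reading comes with each control period).
- camera(name): name is "scene" or "top"; returns a dict with "color" (480x640x3 uint8, red, green, blue), "vfov" (degrees; the focal length in pixels is half the picture's height over the tangent of half this angle, whatever the lens; pixels are square), "cx", "cy" (the principal point, pixels), "D" ([k1, k2, p1, p2, k3] as OpenCV has them; the pictures are not rectified), "world_to_cam" (4x4, takes a point from world to camera coordinates). Camera axes: x right, y down, z forward; pixel columns grow to the right and rows downward; lengths in mm; the calibration is good to about 2 mm. A picture is of the moment at which its call begins. There is no depth.
- finish_job(): hands the job in, once; it reports no verdict.
Trained networks look in a picture, given as the dict that the camera call returned (one of the last four; its "shot" number tells which), for a name from the list of things; names that differ only in an ending like _2 or _b are one class to them, and where a whole thing is asked for, a point or a joint stands for the part that bears it (a point fixed in the world has none). Each returns a list of dicts, best first, with "score" (0 to 1); they miss things now and then, are a little off and sometimes report something else, mostly with a low value. They report only what shows in the picture. A call takes as long as a camera call. They do not tell look-alikes from the thing itself.
- silhouettes(picture, name): "pixels" (480x640 bool, what is visible of it) and "box" ([centre column, centre row, width, height] in pixels, round what is visible of it).
The state is a dict: "time_s": time; "joint_positions": joint angles; "joint_velocities": joint speeds; "joint_torque": joint torques, N m; "position": TCP position; "tool_rot": TCP orientation; "wrist_force": force on the tool from outside, world axes, zero at the start; "moment": the same for the moment, N m; "grip_width": opening from 0.0 (shut) to 1.0 (fully open).
Only numpy, scipy, OpenCV 4.12 (cv2) and the standard library are available. Lean on these libraries where they do the work, as an engineer would, in place of code of your own. Each camera call takes 0.05 s, during which the arm holds its last target. There are 200 camera calls.

### The job

Lift the oblong cast bracket out of its mould and stand it foot down on the floor of the open round metal dish, without dropping it. Then put the loose lid on the dish so that it sits seated and level on the rim, set down rather than dropped. Leave the round casting in its own mould.

Things in the scene. Friction and masses are not known exactly. Their poses are not given: they have to be found in the camera images.
- oblong_mould: Fixed aluminium mould block, 80 (its x) x 64 (its y) x 22 mm high, with an oblong open cavity 48 x 32 mm, 14 mm deep (cavity floor 8 mm above the table), long side along its x. Origin: centre of the underside; z up.
- bracket: White plastic casting, an upside-down T, in the oblong mould with 1 mm play all round. Foot 46 (its x) x 30 (its y) x 16 mm high, on it a low step 40 x 16 mm up to 19.5 mm, then an upright web 34 (x) x 10 (y) mm up to 38 mm: grip the web across its 10 mm. In the mould the foot top stands 2 mm above the block. Origin: centre of the foot underside; z up. 50 g.
- round_mould: Fixed aluminium mould block of the same outside size (80 x 64 x 22 mm) with a round cavity 40 mm across, 14 mm deep. Origin: centre of the underside.
- round_casting: White plastic casting in the round mould, to be left there: round foot 38 mm across x 16 mm high with a round boss 14 mm across that rises to 38 mm. Origin: centre of the foot's underside.
- dish: Loose open round steel dish, 97 mm across outside, 90 mm inside, 50 mm high, inner floor 4 mm above its underside, 0.35 kg. Origin: centre of the underside; z up. Inside it the fingers can be opened only a little, not fully.
- dish_rim (a point): Centre of the dish's mouth, level with its rim, 50 mm above the dish's origin.
- lid: Loose round steel lid, flat on the table: flange 102 mm across, 5 mm thick; under it a plug 82 mm across (tapering to 76), 5 mm deep, 4 mm play in the dish; on top a black round knob 22 mm across, from 14 to 32 mm above the origin, on a thinner neck. Origin: centre of the plug underside; z up. Seated, its origin is 45 mm above the dish origin. 120 g.
- lid_knob (a point): Middle of the lid's knob, on the axis, 23 mm above the lid's origin.
Things that resemble listed ones, but are neither listed nor needed, are in the scene too. What is shaped like the bracket but yellow is not meant.

How it is judged:
By the outcome, as a careful person would: the job done as asked, in the order asked, and still so for the second after the job is handed in, with the robot touching nothing.
It also fails if it takes over 64 s, if anything falls off the work surface, if the arm or the gripper's body presses on something with over 40 N, if the wrist force passes 120 N, or if a joint passes its speed limit or range.

## Working session

There is one attempt and no reset: what is moved stays moved. The work goes in short steps, Python scripts to look and compute and a tool call to move; the robot and the scene stay as the last step left them, time stands still between calls to the robot, and variables do not carry over. Pictures are saved under pics/ and viewed, about 8 in all and at most 12, crops included, and the job is handed in when it is done.

Besides the shell and the picture viewer there is one more tool, called after "Call:" by a JSON object that holds its "api" and its "payload", one argument or row to a line. move_arm: Moves the arm, as the interface text tells. Its arguments: {"type":"object","properties":{"steps":{"type":"array","items":{"type":"number"}}},"required":["steps"]}

```bash
mkdir -p pics; cat > h.py <<'E'
from rig import *
import numpy as np, cv2
def K(p):
    f=240/np.tan(np.radians(p["vfov"])/2); return np.array([[f,0,p["cx"]],[0,f,p["cy"]],[0,0,1.]])
def save(p,n): cv2.imwrite("pics/"+n+".png",cv2.cvtColor(p["color"],cv2.COLOR_RGB2BGR))
def proj(p,X):
    W=np.array(p["world_to_cam"]); X=np.atleast_2d(np.array(X,float))
    r,_=cv2.projectPoints(X.reshape(-1,1,3),cv2.Rodrigues(W[:3,:3].copy())[0],W[:3,3].copy(),K(p),np.array(p["D"],float)); return r.reshape(-1,2)
def back(p,uv,z):
    W=np.array(p["world_to_cam"]); uv=np.array(uv,float).reshape(-1,1,2)
    n=cv2.undistortPoints(uv,K(p),np.array(p["D"],float)).reshape(-1,2)
    d=np.c_[n,np.ones(len(n))]@W[:3,:3]; c=-W[:3,:3].T@W[:3,3]
    return c+d*((z-c[2])/d[:,2])[:,None]
E
python3 - <<'E'
from h import *
o=get_obs(); print({k:np.round(v,3).tolist() for k,v in o.items()})
for n in("scene","top"):
    p=camera(n); save(p,n+"0")
    W=np.array(p["world_to_cam"]); print(n,(-W[:3,:3].T@W[:3,3]).round(),p["vfov"],p["D"])
    for t in("oblong_mould","bracket","round_mould","round_casting","dish","lid","lid_knob"):
        for s in silhouettes(p,t)[:4]:
            b=s["box"]; print(t,round(s["score"],2),np.round(b).tolist(),back(p,b[:2],20).round()[0].tolist())
E
```

```text
{'time_s': 0.0, 'joint_positions': [-0.912, 0.502, -0.427, 1.551, 0.221, 1.138, -0.21], 'joint_velocities': [-0.001, 0.0, -0.001, 0.001, 0.002, 0.001, 0.0], 'joint_torque': [0.0, -56.952, -5.816, -28.093, 0.011, 0.012, 0.0], 'position': [250.362, 599.088, 230.252], 'tool_rot': [-0.914, 1.373, 0.912], 'wrist_force': [-0.524, 0.091, 0.348], 'moment': [0.009, 0.003, -0.015], 'grip_width': 0.999}
scene [660. 827. 690.] 51.84907628207489 [-0.04013785  0.          0.          0.          0.        ]
oblong_mould 0.71 [302.0, 215.0, 44.0, 41.0] [538.0, 232.0, 20.0]
bracket 0.92 [300.0, 209.0, 28.0, 16.0] [537.0, 216.0, 20.0]
bracket 0.86 [224.0, 358.0, 35.0, 34.0] [716.0, 475.0, 20.0]
bracket 0.55 [386.0, 157.0, 22.0, 24.0] [335.0, 124.0, 20.0]
bracket 0.4 [304.0, 213.0, 49.0, 37.0] [533.0, 229.0, 20.0]
round_mould 0.73 [367.0, 194.0, 52.0, 44.0] [406.0, 212.0, 20.0]
round_casting 0.69 [368.0, 190.0, 19.0, 20.0] [401.0, 203.0, 20.0]
round_casting 0.25 [396.0, 274.0, 58.0, 54.0] [420.0, 403.0, 20.0]
dish 0.72 [332.0, 305.0, 64.0, 64.0] [538.0, 431.0, 20.0]
lid 0.96 [397.0, 274.0, 60.0, 51.0]
[... 160 characters left out ...]
6. 1028.] 44.731381866273566 [-0.1206221  0.         0.         0.         0.       ]
oblong_mould 0.55 [351.0, 215.0, 53.0, 52.0] [531.0, 222.0, 20.0]
bracket 0.93 [352.0, 213.0, 19.0, 27.0] [535.0, 220.0, 20.0]
bracket 0.89 [411.0, 330.0, 26.0, 25.0] [333.0, 118.0, 20.0]
bracket 0.63 [216.0, 115.0, 31.0, 26.0] [710.0, 465.0, 20.0]
round_mould 0.96 [362.0, 289.0, 43.0, 52.0] [403.0, 202.0, 20.0]
round_casting 0.68 [361.0, 288.0, 25.0, 22.0] [404.0, 204.0, 20.0]
dish 0.88 [231.0, 207.0, 54.0, 56.0] [542.0, 432.0, 20.0]
lid 0.91 [255.0, 282.0, 59.0, 60.0] [411.0, 387.0, 20.0]
lid 0.72 [361.0, 290.0, 42.0, 50.0] [401.0, 205.0, 20.0]
lid_knob 0.81 [253.0, 282.0, 58.0, 62.0] [413.0, 391.0, 20.0]
```

```bash
python3 - <<'E'
import cv2
t=cv2.imread("pics/top0.png"); c=t[80:380,170:460]; cv2.imwrite("pics/top0c.png",cv2.resize(c,None,fx=2,fy=2,interpolation=3))
E
```

```text
(no output)
```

View pics/scene0.png

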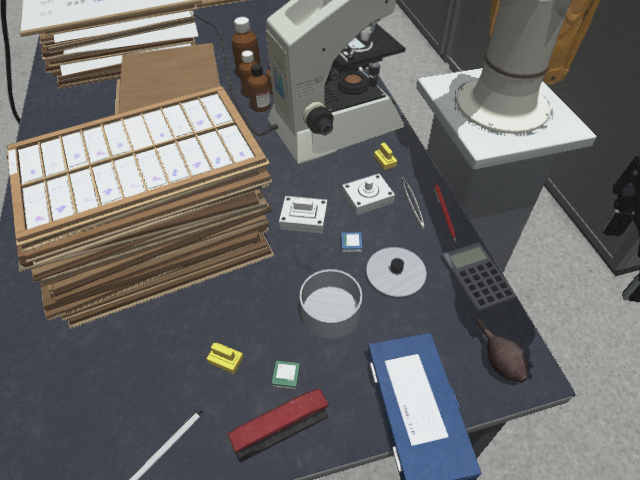

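View pics/top0c.png

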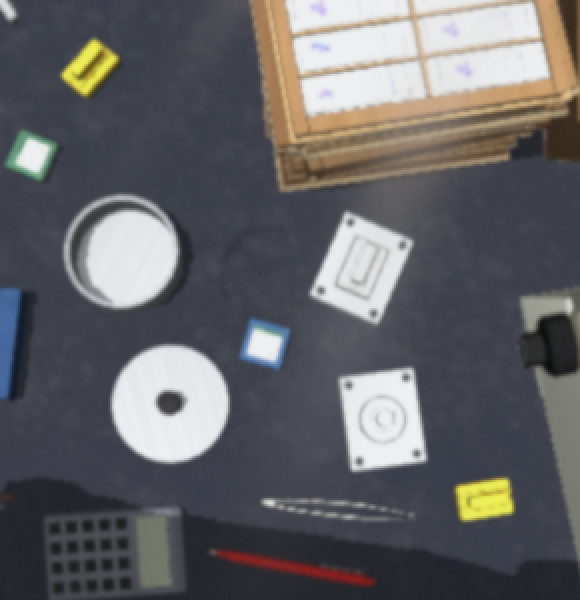

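Look-alikes: the white bracket in the oblong mould is at scene (300,209), top (352,213). The yellow copies are at scene (224,358) and (386,157), top (216,115) and (411,330). I choose the white one. The lid is at scene (397,274), the dish at (332,305). Next I fit poses by outline.

```bash
cat > fit.py <<'E'
from h import *
from scipy.optimize import minimize
def box(a,b,z0,z1): return np.array([[x,y,z] for x in(-a/2,a/2) for y in(-b/2,b/2) for z in(z0,z1)])
def cyl(d,*zs): t=np.arange(0,2*np.pi,.1); return np.array([[d/2*np.cos(s),d/2*np.sin(s),z] for z in zs for s in t])
M=dict(oblong_mould=[box(80,64,0,22),box(34,10,22,46)],dish=[cyl(97,0,50)],lid=[cyl(102,5,10),cyl(22,14,32)],lidtop=[cyl(102,5,10)],bracket_web=[box(34,10,27,46)],knob=[cyl(22,14,32)])
S=6
def render(p,parts,q,z,roi):
    c,s=np.cos(q[2]),np.sin(q[2]); R=np.array([[c,-s,0],[s,c,0],[0,0,1]])
    m=np.zeros((roi[3]*S,roi[2]*S),np.uint8)
    for P in parts:
        uv=(proj(p,P@R.T+[q[0],q[1],z])-roi[:2]+.5)*S-.5
        cv2.fillConvexPoly(m,cv2.convexHull(np.round(uv).astype(np.int32)),1)
    return m
def fit(p,mask,name,q0,z=0,pad=12):
    x,y,w,h=cv2.boundingRect(mask.astype(np.uint8)); roi=[x-pad,y-pad,w+2*pad,h+2*pad]
    mk=cv2.resize(mask[roi[1]:roi[1]+roi[3],roi[0]:roi[0]+roi[2]].astype(np.float32),None,fx=S,fy=S)>.5
    def cost(v):
        r=render(p,M[name],[q0[0]+v[0],q0[1]+v[1],q0[2]+v[2]/30],z,roi)>0
        return 1-(r&mk).sum()/(r|mk).sum()
    best=min((minimize(cost,[dx,dy,0],method="Nelder-Mead",options=dict(initial_simplex=[[dx,dy,0],[dx+8,dy,0],[dx,dy+8,0],[dx,dy,6]],xatol=.05,fatol=1e-5)) for dx in(-6,6) for dy in(-6,6)),key=lambda r:r.fun)
    v=best.x; return np.array([q0[0]+v[0],q0[1]+v[1],q0[2]+v[2]/30]),best.fun
def comp(p,seed,th=95):
    g=p["color"].max(2)>th
    n,l=cv2.connectedComponents(g.astype(np.uint8)); 
    m=(l==l[seed[1],seed[0]]).astype(np.uint8)
    c,_=cv2.findContours(m,cv2.RETR_EXTERNAL,cv2.CHAIN_APPROX_NONE); cv2.drawContours(m,c,-1,1,-1); return m>0
E
python3 - <<'E'
from fit import *
for n,seeds in(("scene",dict(oblong_mould=(310,226),dish=(330,322),lid=(380,280))),("top",dict(oblong_mould=(365,213),dish=(231,212),lid=(242,282)))):
    p=camera(n)
    for t,q in(("oblong_mould",[533,220,-.45]),("dish",[540,432,0]),("lid",[413,388,0])):
        for src in("net","thr"):
            if src=="net":
                s=silhouettes(p,t)
                if not s: continue
                m=max(s,key=lambda s:s["pixels"][seeds[t][1],seeds[t][0]]*(1+s["score"]))["pixels"]
            else: m=comp(p,seeds[t])
            if m.sum()>9000: print("big",m.sum());continue
            r=fit(p,m,t,q); print(n,t,src,m.sum(),r[0].round(2),round(r[1],3))
p=camera("scene"); print(back(p,[(270,255),(70,325)],0).round(),[back(p,[(268,160)],z).round()[0] for z in(80,120,160)])
p=camera("top"); print([back(p,[(310,175)],z).round()[0] for z in(0,40,80)],[back(p,[(321,152)],z).round()[0] for z in(80,120,160)],[back(p,[(458,138)],z).round()[0] for z in(80,120,160)])
im=np.hstack([cv2.resize(camera(n)["color"][y:y+75,x:x+75],(400,400),interpolation=cv2.INTER_CUBIC) for n,x,y in(("scene",265,175),("top",315,177))])
cv2.imwrite("pics/crop1.png",im[:,:,::-1])
E
```

```text
scene oblong_mould net 967 [ 5.3370e+02  2.2274e+02 -3.8000e-01] 0.36
scene oblong_mould thr 1515 [ 5.3401e+02  2.2004e+02 -4.0000e-01] 0.04
scene dish net 3449 [5.4067e+02 4.2846e+02 3.0000e-02] 0.047
scene dish thr 2737 [5.3597e+02 4.1239e+02 1.9000e-01] 0.234
scene lid net 2341 [ 4.1341e+02  3.8856e+02 -8.0000e-02] 0.042
scene lid thr 2394 [4.1266e+02 3.8648e+02 4.0000e-02] 0.019
top oblong_mould net 1292 [ 5.3351e+02  2.2326e+02 -4.0000e-01] 0.283
top oblong_mould thr 2149 [ 5.3320e+02  2.2201e+02 -4.2000e-01] 0.196
top dish thr 2697 [5.4335e+02 4.3223e+02 2.3000e-01] 0.055
top lid thr 2890 [4.1305e+02 3.8874e+02 1.5000e-01] 0.06
[[612. 291.   0.]
 [950. 344.   0.]] [array([577., 135.,  80.]), array([582., 180., 120.]), array([588., 226., 160.])]
[array([607., 295.,   0.]), array([597., 295.,  40.]), array([588., 295.,  80.])] [array([628., 277.,  80.]), array([617., 278., 120.]), array([606., 278., 160.])] [array([657.,  44.,  80.]), array([645.,  54., 120.]), array([633.,  65., 160.])]
```

View pics/crop1.png

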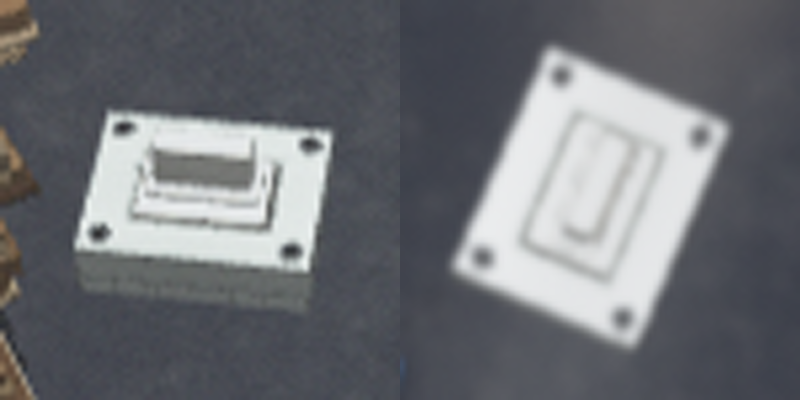

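```bash
cat > go.py <<'E'
from h import *
def to(target,yaw,note=""):
    """remaining turn about tool axes (units), then shift in tool axes (units) after/before the turn; yaw = jaw direction (mod pi)"""
    o=get_obs(); R=cv2.Rodrigues(np.array(o["tool_rot"],float))[0]
    c=[]
    for y in(yaw,yaw+np.pi):
        z=np.array([np.cos(y),np.sin(y),0]); x=np.array([0,0,-1.]); T=np.c_[x,np.cross(z,x),z]
        c.append((np.linalg.norm(cv2.Rodrigues(R.T@T)[0]),T,y))
    c.sort(key=lambda a:a[0]); d=np.array(target)-o["position"]
    print(note,"t",round(o["time_s"],2),"pos",np.round(o["position"],1),"F",np.round(o["wrist_force"],1),"M",np.round(o["moment"],2),"grip",round(float(o["grip_width"]),3),"q7",np.round(o["joint_positions"][6],2),"toolx",R[:,0].round(3),"jaw",np.degrees(np.arctan2(R[1,2],R[0,2])).round(1))
    for e,T,y in c: print(" turn",np.round(np.degrees(cv2.Rodrigues(R.T@T)[0].ravel())/6,2),"shift after turn",np.round(T.T@d/50,2),"now",np.round(R.T@d/50,2))
E
python3 - <<'E'
from fit import *
from go import to
p=camera("top")
for th in(150,180,200):
    m=comp(p,(365,213),th); print(th,m.sum(),*fit(p,m,"oblong_mould",[533,220,-.4]))
c=(np.array([(150,47),(328,125),(235,347),(53,268)])+.5)*75/400-.5+[315,177]
B=back(p,c,22); print(B.round(1),B.mean(0))
q=camera("scene"); c=(np.array([(108,112),(332,131),(308,272),(76,248)])+.5)*75/400-.5+[265,175]
B=back(q,c,22); print(B.round(1),B.mean(0))
# web top corners scene
c=(np.array([(155,133),(254,137),(254,160),(152,152)])+.5)*75/400-.5+[265,175]
B=back(q,c,46); print(B.round(1),B.mean(0))
to([534,221,100],-.40+np.pi/2)
E
```

```text
150 1722 [ 5.35234004e+02  2.22631852e+02 -4.02725936e-01] 0.03478067880978419
180 1623 [ 5.36054119e+02  2.22215296e+02 -4.01682971e-01] 0.06106156153734499
200 1467 [ 5.35622019e+02  2.22644773e+02 -3.99617730e-01] 0.14453770619308426
[[583.6 236.8  22. ]
 [558.3 177.9  22. ]
 [484.2 208.7  22. ]
 [509.5 268.3  22. ]] [533.89105177 222.92066153  22.        ]
[[558.  176.6  22. ]
 [484.1 207.   22. ]
 [509.6 268.   22. ]
 [582.4 236.5  22. ]] [533.52562932 222.03132894  22.        ]
[[548.4 214.   46. ]
 [516.6 224.9  46. ]
 [519.3 235.2  46. ]
 [551.4 222.3  46. ]] [533.93069986 224.1040608   46.        ]
 t 1.5 pos [250.6 599.8 231.3] F [0.  0.3 0.4] M [ 0.01 -0.02  0.02] grip 0.999 q7 -0.21 toolx [-0.  0. -1.] jaw 67.3
 turn [ 0.04  0.   -0.  ] shift after turn [ 2.63 -8.17 -4.77] now [ 2.63 -8.15 -4.81]
 turn [-29.96   0.     0.  ] shift after turn [2.63 8.17 4.77] now [ 2.63 -8.15 -4.81]
```

Call:
{"api": "move_arm", "payload": {
  "steps": [0.5,0,-0.58,-0.34,0,0,0,0.5,0,-0.58,-0.34,0,0,0,0.5,0,-0.58,-0.34,0,0,0,0.5,0,-0.58,-0.34,0,0,0,0.5,0,-0.58,-0.34,0,0,0,0.5,0,-0.58,-0.34,0,0,0,0.5,0,-0.58,-0.34,0,0,0,0.5,0,-0.58,-0.34,0,0,0,0.5,0,-0.58,-0.34,0,0,0,0.5,0,-0.58,-0.34,0,0,0,0.5,0,-0.58,-0.34,0,0,0,0.5,0,-0.58,-0.34,0,0,0,0.5,0,-0.58,-0.34,0,0,0,0.5,0,-0.58,-0.34,0,0,0,0.5,0,0,0,0,0,0]
}}

```text
time_s: 3.0
position: [537.0, 217.6, 231.2]
tool_rot: [-0.909, 1.374, 0.904]
wrist_force: [1.0, 0.4, -0.1]
grip_width: 0.502
```

```bash
python3 -c "
from go import *
to([534.3,222,60],-.402+np.pi/2)
p=camera('scene');c1=cv2.resize(p['color'][100:300,200:400],(400,400),interpolation=2);p=camera('top');c2=cv2.resize(p['color'][130:300,260:430],(400,400),interpolation=2)
cv2.imwrite('pics/over.png',np.hstack([c1,c2])[:,:,::-1])"
```

```text
t 3.0 pos [537.  217.6 231.2] F [ 1.   0.4 -0.1] M [ 0.04  0.03 -0.03] grip 0.502 q7 0.64 toolx [ 0.002 -0.003 -1.   ] jaw 66.8
 turn [-0.02 -0.02  0.03] shift after turn [3.42 0.08 0.06] now [3.42 0.09 0.07]
 turn [29.98  0.04  0.03] shift after turn [ 3.42 -0.08 -0.06] now [3.42 0.09 0.07]
```

View pics/over.png

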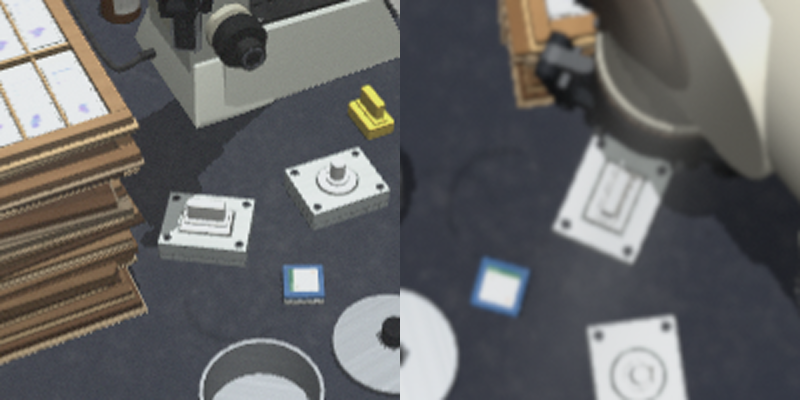

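The picture shows the bracket undisturbed in its mould and the gripper above the crop in the scene view. I go down to z=60 and check the alignment.

Call:
{"api": "move_arm", "payload": {
  "steps": [0.4,0.4,0.09,0.07,0,0,0,0.4,0.5,0,0,0,0,0,0.4,0.5,0,0,0,0,0,0.4,0.5,0,0,0,0,0,0.4,0.5,0,0,0,0,0,0.4,0.5,0,0,0,0,0,0.4,0.4,0,0,0,0,0,0.4,0.1,0,0,0,0,0,0.4,0,0,0,0,0,0]
}}

```text
time_s: 4.0
position: [529.4, 229.8, 60.8]
tool_rot: [-0.914, 1.372, 0.916]
wrist_force: [0.1, -0.4, 0.0]
grip_width: 0.398
```

```bash
python3 -c "
from go import *
to([534.3,222,29.5],-.402+np.pi/2)
p=camera('scene');print(proj(p,[get_obs()['position'],[534.3,222,46]]));c1=cv2.resize(p['color'][110:250,230:370],(560,560),interpolation=2)
cv2.imwrite('pics/near.png',c1[:,:,::-1])"
```

```text
t 4.0 pos [529.4 229.8  60.8] F [ 0.1 -0.4  0. ] M [-0.03  0.01 -0.02] grip 0.398 q7 0.56 toolx [-0.002  0.    -1.   ] jaw 67.4
 turn [ 0.08 -0.01 -0.02] shift after turn [ 0.63 -0.15 -0.1 ] now [ 0.63 -0.15 -0.11]
 turn [-2.992e+01  3.000e-02 -1.000e-02] shift after turn [0.63 0.15 0.1 ] now [ 0.63 -0.15 -0.11]
[[305.23388335 197.59294762]
 [302.30612411 201.09286436]]
```

View pics/near.png

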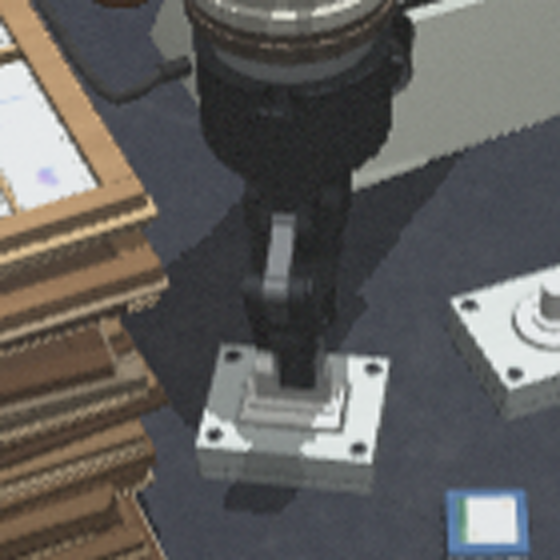

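The near finger stands in front of the web at crop (298,370), a little off, which agrees with the measured offset. I correct and settle.

Call:
{"api": "move_arm", "payload": {
  "steps": [0.4,0,-0.08,-0.05,0.08,0,0,0.4,0,-0.07,-0.05,0,0,0,0.4,0,0,0,0,0,0,0.4,0,0,0,0,0,0,0.4,0,0,0,0,0,0]
}}

```text
time_s: 4.55
position: [535.7, 221.1, 61.6]
tool_rot: [-0.906, 1.373, 0.906]
wrist_force: [-0.4, -0.2, -0.7]
grip_width: 0.403
```

```bash
python3 -c "
from go import *
to([534.3,222,30],-.402+np.pi/2)"
```

```text
t 4.55 pos [535.7 221.1  61.6] F [-0.4 -0.2 -0.7] M [0.01 0.04 0.04] grip 0.403 q7 0.57 toolx [ 0.  0. -1.] jaw 66.8
 turn [-0.02  0.    0.  ] shift after turn [0.63 0.03 0.01] now [0.63 0.03 0.01]
 turn [ 2.998e+01  0.000e+00 -1.000e-02] shift after turn [ 0.63 -0.03 -0.01] now [0.63 0.03 0.01]
```

Call:
{"api": "move_arm", "payload": {
  "steps": [0.4,0.2,0.03,0.01,0,0,0,0.4,0.2,0,0,0,0,0,0.4,0.15,0,0,0,0,0,0.4,0.08,0,0,0,0,0,0.4,0,0,0,0,0,0,0.4,0,0,0,0,0,0]
}}

```text
time_s: 5.15
position: [534.4, 222.2, 29.6]
tool_rot: [-0.907, 1.374, 0.907]
wrist_force: [-0.2, 0.1, 0.9]
grip_width: 0.399
```

Call:
{"api": "move_arm", "payload": {
  "steps": [0.25,0,0,0,0,0,0,0.2,0,0,0,0,0,0,0.15,0,0,0,0,0,0,0.1,0,0,0,0,0,0,0,0,0,0,0,0,0,0,0,0,0,0,0,0,0,0,0,0,0,0,0,0,0,0,0,0,0,0]
}}

```text
time_s: 5.95
position: [534.7, 222.2, 30.2]
tool_rot: [-0.907, 1.373, 0.906]
wrist_force: [-0.5, -1.2, 5.3]
grip_width: 0.099
```

```bash
python3 -c "
from go import *
to([534.3,222,30],-.402+np.pi/2)"
```

```text
t 5.95 pos [534.7 222.2  30.2] F [-0.5 -1.2  5.3] M [-0.04  0.16  0.01] grip 0.099 q7 0.55 toolx [ 0.  0. -1.] jaw 66.8
 turn [-0.02  0.    0.  ] shift after turn [ 0.    0.01 -0.01] now [ 0.    0.01 -0.01]
 turn [ 2.998e+01  1.000e-02 -0.000e+00] shift after turn [ 0.   -0.01  0.01] now [ 0.    0.01 -0.01]
```

Call:
{"api": "move_arm", "payload": {
  "steps": [0,-0.05,0,0,0,0,0,0,-0.08,0,0,0,0,0,0,-0.1,0,0,0,0,0,0,-0.1,0,0,0,0,0,0,-0.15,0,0,0,0,0,0,-0.2,0,0,0,0,0,0,-0.3,0,0,0,0,0,0,-0.3,0,0,0,0,0,0,-0.3,0,0,0,0,0,0,-0.2,0,0,0,0,0,0,0,0,0,0,0,0,0,0,0,0,0,0,0]
}}

```text
time_s: 7.15
position: [534.5, 222.0, 119.0]
tool_rot: [-0.907, 1.373, 0.906]
wrist_force: [0.1, -0.7, -0.5]
grip_width: 0.103
```

```bash
python3 -c "
from go import *
to([541.5,431,130],-.402+np.pi/2)
p=camera('scene');save(p,'lift');c1=cv2.resize(p['color'][80:260,230:430],(800,720)[0:2],interpolation=2)[:600]
cv2.imwrite('pics/liftc.png',c1[:,:,::-1])"
```

```text
t 7.15 pos [534.5 222.  119. ] F [ 0.1 -0.7 -0.5] M [ 0.01  0.09 -0.02] grip 0.103 q7 0.59 toolx [ 0.  0. -1.] jaw 66.8
 turn [-0.02  0.    0.  ] shift after turn [-0.22  1.51  3.9 ] now [-0.22  1.51  3.9 ]
 turn [ 2.998e+01  1.000e-02 -0.000e+00] shift after turn [-0.22 -1.51 -3.9 ] now [-0.22  1.51  3.9 ]
```

View pics/liftc.png

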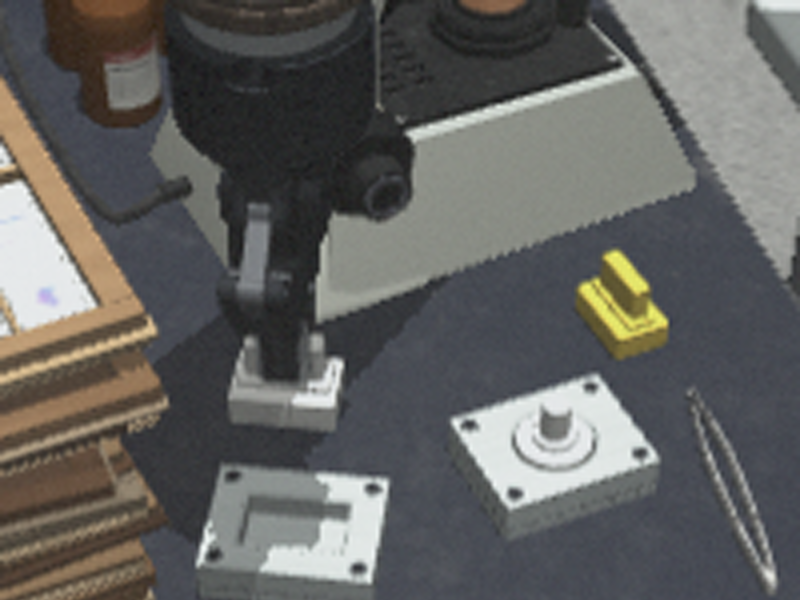

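The bracket hangs level in the fingers at crop (285,395), the mould is empty, and the round casting is untouched. Next I carry it over the dish and refine the dish position.

Call:
{"api": "move_arm", "payload": {
  "steps": [0,0,0.08,0.2,0,0,0,0,0,0.15,0.4,0,0,0,0,0,0.17,0.45,0,0,0,0,0,0.17,0.45,0,0,0,0,0,0.17,0.45,0,0,0,0,0,0.17,0.45,0,0,0,0,0,0.17,0.45,0,0,0,0,0,0.17,0.4,0,0,0,0,0,0.16,0.35,0,0,0,0,0,0.1,0.3,0,0,0,0,0,0,0,0,0,0,0,0,0,0,0,0,0,0,0,0,0,0,0,0,0,0,0,0,0,0,0]
}}

```text
time_s: 8.6
position: [542.1, 429.6, 118.6]
tool_rot: [-0.906, 1.375, 0.905]
wrist_force: [-0.2, 0.4, 0.0]
grip_width: 0.098
```

```bash
python3 - <<'E'
from fit import *
from go import to
for n,s0 in(("top",(231,212)),("scene",(330,322))):
    p=camera(n); save(p,"dish_"+n)
    for s in silhouettes(p,"dish")[:2]:
        m=s["pixels"]
        r=fit(p,m,"dish",[541,431,0]); print(n,round(s["score"],2),m.sum(),r[0].round(1),round(r[1],3))
to([541.5,430.5,60],-.402+np.pi/2)
a=cv2.imread("pics/dish_scene.png")[210:350,270:410]; b=cv2.imread("pics/dish_top.png")[150:270,170:290]
cv2.imwrite("pics/dishc.png",np.hstack([cv2.resize(a,(400,400),interpolation=2),cv2.resize(b,(400,400),interpolation=2)]))
E
```

```text
scene 0.68 3024 [ 5.407e+02  4.288e+02 -2.000e-01] 0.167
 t 8.8 pos [542.  430.5 119. ] F [-0.7 -0.3 -0.7] M [ 0.   -0.01  0.02] grip 0.102 q7 0.31 toolx [ 0. -0. -1.] jaw 66.8
 turn [-0.03  0.    0.  ] shift after turn [ 1.18  0.01 -0.  ] now [ 1.18  0.01 -0.  ]
 turn [29.97  0.   -0.  ] shift after turn [ 1.18 -0.01  0.  ] now [ 1.18  0.01 -0.  ]
```

View pics/dishc.png

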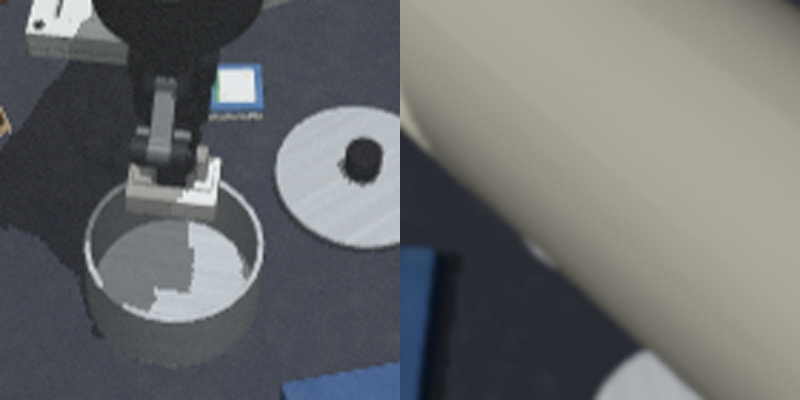

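Dish rim at crop (85–264, 322 near edge), bracket over its mouth; scene fit gives the centre at (540.7, 428.8), close enough. Lowering.

Call:
{"api": "move_arm", "payload": {
  "steps": [0,0.1,0,0,0,0,0,0,0.2,0,0,0,0,0,0,0.25,0,0,0,0,0,0,0.25,0,0,0,0,0,0,0.25,0,0,0,0,0,0,0.25,0,0,0,0,0,0,0.2,0,0,0,0,0,0,0.15,0,0,0,0,0,0,0.1,0,0,0,0,0,0,0,0,0,0,0,0,0,0,0,0,0,0,0]
}}

```text
time_s: 9.9
position: [541.9, 431.4, 31.6]
tool_rot: [-0.906, 1.373, 0.907]
wrist_force: [0.4, 0.4, -0.0]
grip_width: 0.096
```

Call:
{"api": "move_arm", "payload": {
  "steps": [0,0.04,0,0,0,0,0,0,0.02,0,0,0,0,0,0,0.02,0,0,0,0,0,0,0,0,0,0,0,0,0,0,0,0,0,0,0]
}}

```text
time_s: 10.4
position: [541.7, 431.1, 27.3]
tool_rot: [-0.907, 1.374, 0.907]
wrist_force: [-0.1, -0.4, -0.7]
grip_width: 0.098
```

Call:
{"api": "move_arm", "payload": {
  "steps": [0,0.01,0,0,0,0,0,0,0.01,0,0,0,0,0,0,0.01,0,0,0,0,0,0,0,0,0,0,0,0,0,0,0,0,0,0,0]
}}

```text
time_s: 10.9
position: [541.7, 431.2, 26.2]
tool_rot: [-0.907, 1.374, 0.907]
wrist_force: [-2.4, -0.5, 5.4]
grip_width: 0.096
```

Contact at the expected height (26.2 mm, 5 N). Opening a little.

Call:
{"api": "move_arm", "payload": {
  "steps": [0.12,0,0,0,0,0,0,0.16,0,0,0,0,0,0,0.2,0,0,0,0,0,0,0.25,0,0,0,0,0,0,0.28,0,0,0,0,0,0,0.28,0,0,0,0,0,0]
}}

```text
time_s: 11.5
position: [541.7, 431.1, 25.7]
tool_rot: [-0.907, 1.374, 0.907]
wrist_force: [-0.7, -0.4, -0.3]
grip_width: 0.28
```

Call:
{"api": "move_arm", "payload": {
  "steps": [0.28,-0.05,0,0,0,0,0,0.28,-0.15,0,0,0,0,0,0.28,-0.3,0,0,0,0,0,0.28,-0.5,0,0,0,0,0,0.28,-0.6,0,0,0,0,0,0.28,-0.6,0,0,0,0,0,0.4,-0.5,0,0,0,0,0,0.5,0,0,0,0,0,0,0.5,0,0,0,0,0,0,0.5,0,0,0,0,0,0]
}}

```text
time_s: 12.5
position: [541.2, 430.6, 160.4]
tool_rot: [-0.907, 1.375, 0.906]
wrist_force: [0.8, -0.1, -0.8]
grip_width: 0.501
```

```bash
python3 - <<'E'
from fit import *
from go import to
p=camera("scene"); save(p,"placed")
for t,q in(("dish",[541,430,0]),("lid",[413,388,0])):
    for s in silhouettes(p,t)[:1]:
        m=s["pixels"]; r=fit(p,m,t,q); print(t,round(s["score"],2),m.sum(),r[0].round(1),round(r[1],3))
m=comp(p,(380,280)); print(m.sum(),*fit(p,m,"lid",[413,388,0]))
d=(p["color"].max(2)<60); d[:, :388]=0; d[:,408:]=0; d[:255]=0; d[285:]=0
n,l,st,ce=cv2.connectedComponentsWithStats(d.astype(np.uint8)); k=1+st[1:,4].argmax(); print("knob",st[k],ce[k],fit(p,l==k,"knob",[413,388,0]))
to([413,388,60],-.402+np.pi/2)
a=cv2.imread("pics/placed.png")[230:350,270:440]; cv2.imwrite("pics/placedc.png",cv2.resize(a,(800,565),interpolation=2))
E
```

```text
dish 0.8 2914 [540.9 429.1   0. ] 0.203
lid 0.58 2284 [4.135e+02 3.869e+02 1.000e-01] 0.059
2395 [4.12560996e+02 3.86459461e+02 3.76674030e-02] 0.019088634779926617
knob [391 259  12  14 142] [396.44366197 265.58450704] (array([ 4.13955569e+02,  3.86379761e+02, -3.35554773e-01]), np.float64(0.28949568124825853))
 t 12.65 pos [541.  430.6 159.5] F [-0.3  0.5 -0.5] M [ 0.01 -0.01 -0.02] grip 0.502 q7 0.32 toolx [-0.002 -0.001 -1.   ] jaw 66.8
 turn [-0.02 -0.02 -0.01] shift after turn [ 1.99  2.02 -1.79] now [ 2.    2.02 -1.79]
 turn [ 2.998e+01 -2.000e-02  3.000e-02] shift after turn [ 1.99 -2.02  1.79] now [ 2.    2.02 -1.79]
```

View pics/placedc.png

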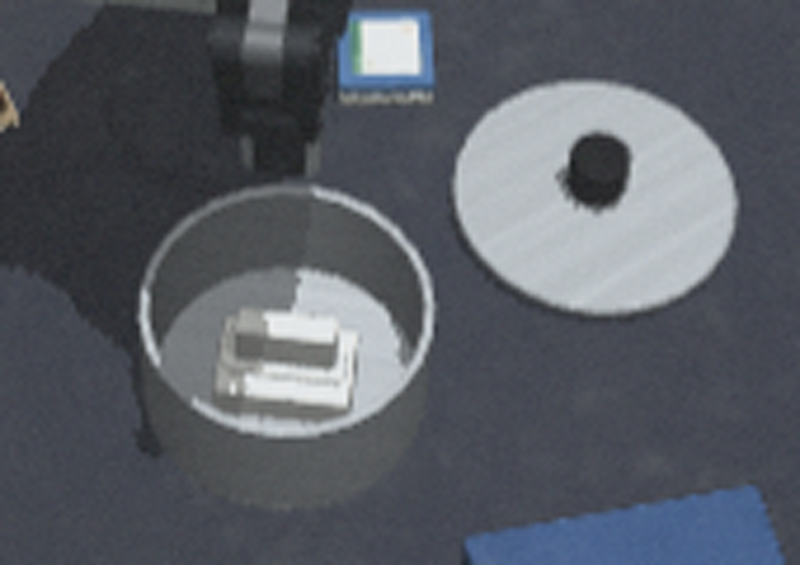

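The bracket stands foot down on the dish floor at crop (290,365), clear of the walls. The lid is at crop (595,195) with its knob at (598,165). Moving over the knob.

Call:
{"api": "move_arm", "payload": {
  "steps": [0.5,0,0.12,-0.1,0,0,0,0.5,0,0.3,-0.25,0,0,0,0.5,0,0.4,-0.36,0,0,0,0.5,0,0.4,-0.36,0,0,0,0.5,0,0.4,-0.36,0,0,0,0.5,0.2,0.3,-0.26,0,0,0,0.5,0.4,0.1,-0.1,0,0,0,0.5,0.5,0,0,0,0,0,0.5,0.5,0,0,0,0,0,0.5,0.4,0,0,0,0,0,0.5,0.2,0,0,0,0,0,0.5,0,0,0,0,0,0,0.5,0,0,0,0,0,0,0.5,0,0,0,0,0,0]
}}

```text
time_s: 14.05
position: [414.2, 389.3, 51.9]
tool_rot: [-0.906, 1.372, 0.907]
wrist_force: [-0.1, 0.7, 0.2]
grip_width: 0.495
```

```bash
python3 - <<'E'
from go import *
to([412.9,387.4,13],-.402+np.pi/2)
p=camera("scene"); print(proj(p,[get_obs()["position"],[412.9,387.4,32]]))
a=p["color"][200:320,320:480]; cv2.imwrite("pics/knob.png",cv2.resize(a,(800,600),interpolation=2)[:,:,::-1])
E
```

```text
t 14.05 pos [414.2 389.3  51.9] F [-0.1  0.7  0.2] M [-0.02  0.01 -0.04] grip 0.495 q7 0.18 toolx [ 0.001  0.001 -1.   ] jaw 66.8
 turn [-0.02  0.02  0.01] shift after turn [ 0.78  0.01 -0.04] now [ 0.78  0.01 -0.05]
 turn [ 2.998e+01  1.000e-02 -3.000e-02] shift after turn [ 0.78 -0.01  0.04] now [ 0.78  0.01 -0.05]
[[398.57585698 255.86813984]
 [397.58208291 262.14734109]]
```

View pics/knob.png

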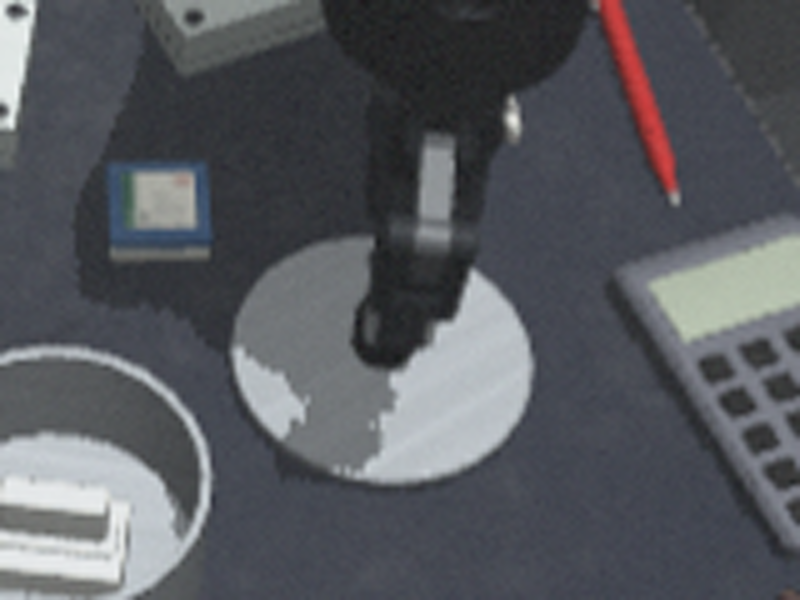

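The fingers straddle the knob at crop (385,345), as measured. Going down and closing.

Call:
{"api": "move_arm", "payload": {
  "steps": [0.5,0.2,0.01,-0.04,0,0,0,0.5,0.25,0,0,0,0,0,0.5,0.2,0,0,0,0,0,0.5,0.1,0,0,0,0,0,0.5,0.02,0,0,0,0,0,0.5,0,0,0,0,0,0,0.4,0,0,0,0,0,0,0.34,0,0,0,0,0,0,0.3,0,0,0,0,0,0,0.27,0,0,0,0,0,0,0.24,0,0,0,0,0,0,0.2,0,0,0,0,0,0,0,0,0,0,0,0,0,0,0,0,0,0,0,0,0,0,0,0,0,0,0,0,0,0,0,0,0]
}}

```text
invalid input at $.steps: expected a multiple of 7 numbers
```

```bash
python3 - <<'E'
from go import *
to([412.9,387.4,13],-.402+np.pi/2)
E
```

```text
t 14.1 pos [414.3 389.3  52. ] F [0.4 0.5 0.2] M [-0.02  0.01  0.01] grip 0.504 q7 0.18 toolx [ 0.002  0.001 -1.   ] jaw 66.8
 turn [-0.02  0.02  0.01] shift after turn [ 0.78  0.01 -0.05] now [ 0.78  0.01 -0.05]
 turn [ 2.998e+01  1.000e-02 -3.000e-02] shift after turn [ 0.78 -0.01  0.05] now [ 0.78  0.01 -0.05]
```

Call:
{"api": "move_arm", "payload": {
  "steps": [0.5,0.2,0.01,-0.04,0,0,0,0.5,0.25,0,0,0,0,0,0.5,0.2,0,0,0,0,0,0.5,0.1,0,0,0,0,0,0.5,0.02,0,0,0,0,0,0.5,0,0,0,0,0,0,0.4,0,0,0,0,0,0,0.34,0,0,0,0,0,0,0.3,0,0,0,0,0,0,0.27,0,0,0,0,0,0,0.24,0,0,0,0,0,0,0.2,0,0,0,0,0,0,0,0,0,0,0,0,0,0,0,0,0,0,0,0,0,0,0,0,0,0,0]
}}

```text
time_s: 15.6
position: [412.7, 387.3, 12.9]
tool_rot: [-0.906, 1.373, 0.907]
wrist_force: [-0.7, -0.5, 5.7]
grip_width: 0.232
```

```bash
python3 - <<'E'
from go import *
to([412.9,387.4,13],-.402+np.pi/2)
E
```

```text
t 15.6 pos [412.7 387.3  12.9] F [-0.7 -0.5  5.7] M [-0.13  0.13 -0.05] grip 0.232 q7 0.16 toolx [ 0.001  0.001 -1.   ] jaw 66.8
 turn [-0.02  0.01  0.  ] shift after turn [-0. -0.  0.] now [-0. -0.  0.]
 turn [ 2.998e+01  1.000e-02 -1.000e-02] shift after turn [-0.  0. -0.] now [-0. -0.  0.]
```

Call:
{"api": "move_arm", "payload": {
  "steps": [0,-0.03,0,0,0,0,0,0,-0.07,0,0,0,0,0,0,-0.15,0,0,0,0,0,0,-0.25,0,0,0,0,0,0,-0.35,0,0,0,0,0,0,-0.4,0,0,0,0,0,0,-0.35,0,0,0,0,0,0,-0.2,0,0,0,0,0,0,-0.1,0,0,0,0,0,0,0,0,0,0,0,0,0,0,0,0,0,0,0,0,0,0,0,0,0,0]
}}

```text
time_s: 16.8
position: [411.8, 386.3, 106.4]
tool_rot: [-0.907, 1.376, 0.907]
wrist_force: [-0.5, 0.9, -1.9]
grip_width: 0.226
```

```bash
python3 - <<'E'
from fit import *
from go import to
p=camera("scene"); save(p,"lidup")
z=get_obs()["position"][2]-12.9
m=comp(p,(372,268)); print("lid",z,m.sum(),fit(p,m,"lid",[413,387,0],z) if m.sum()<6000 else "")
t=camera("top"); save(t,"lidup_top")
for pp in(p,t):
    for s in silhouettes(pp,"dish")[:2]:
        m=s["pixels"]; print("dish",round(s["score"],2),m.sum(),s["box"],fit(pp,m,"dish",[541,430,0]))
to([541,429.5,100],-.402+np.pi/2)
a=cv2.imread("pics/lidup.png")[200:350,280:480]; cv2.imwrite("pics/lidupc.png",cv2.resize(a,(800,600),interpolation=2))
E
```

```text
lid 93.47001377516474 194060 
dish 0.94 2867 [331.0, 305.0, 60.7, 65.6] (array([5.41015081e+02, 4.29591572e+02, 1.29044004e-02]), np.float64(0.20915775093250644))
dish 0.63 1299 [231.7, 200.4, 54.2, 43.0] (array([5.41599476e+02, 4.29675773e+02, 3.31606040e-01]), np.float64(0.5256455822171675))
 t 17.0 pos [412.1 386.7 106.7] F [-0.1  0.3 -0.4] M [-0.04  0.03  0.02] grip 0.229 q7 0.21 toolx [-0.001 -0.001 -1.   ] jaw 66.9
 turn [-0.02 -0.01 -0.  ] shift after turn [ 0.13 -2.04  1.8 ] now [ 0.13 -2.03  1.8 ]
 turn [ 2.998e+01 -1.000e-02  1.000e-02] shift after turn [ 0.13  2.04 -1.8 ] now [ 0.13 -2.03  1.8 ]
```

View pics/lidupc.png

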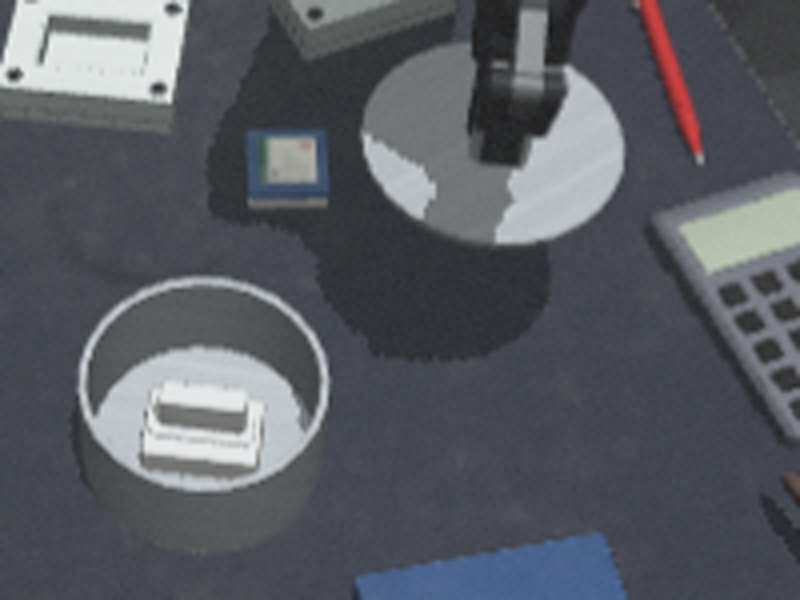

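The lid hangs level in the grip at crop (493,145), and the dish with the standing bracket is fully visible. I refine the dish and lid in this same view, so that the calibration bias cancels.

```bash
python3 - <<'E'
from fit import *
M["rim"]=[cyl(97,50)]
p=camera("scene"); t=camera("top")
z=get_obs()["position"][2]-12.9
def fill(m):
    m=m.astype(np.uint8); c,_=cv2.findContours(m,cv2.RETR_EXTERNAL,cv2.CHAIN_APPROX_NONE); c=max(c,key=cv2.contourArea); o=np.zeros_like(m); cv2.drawContours(o,[c],-1,1,-1); return o>0
for n,pp in(("scene",p),("top",t)):
    for s in silhouettes(pp,"dish")[:1]: print(n,"dish",fill(s["pixels"]).sum(),*fit(pp,fill(s["pixels"]),"dish",[541,430,0]))
    for s in silhouettes(pp,"lid")[:1]: print(n,"lid",s["score"],fill(s["pixels"]).sum(),*fit(pp,fill(s["pixels"]),"lidtop",[413,387,0],z))
# rim: bright pixels over the dark wall/table, keep thin ring
for th in(110,130,150):
    g=(p["color"].max(2)>th).astype(np.uint8); g[:,:295]=0; g[:,367:]=0; g[:265]=0; g[328:]=0
    c,_=cv2.findContours(g,cv2.RETR_EXTERNAL,cv2.CHAIN_APPROX_NONE); c=max(c,key=lambda c:cv2.boundingRect(c)[2]*cv2.boundingRect(c)[3])
    h=cv2.convexHull(c); m=np.zeros_like(g); cv2.fillConvexPoly(m,h,1); print("rim",th,m.sum(),*fit(p,m>0,"rim",[541,430,0]))
print(get_obs()["position"])
E
```

```text
scene dish 3500 [5.40860623e+02 4.28947121e+02 2.13561615e-01] 0.03440650506384513
scene lid 0.89 2053 [4.12757452e+02 3.86908609e+02 1.83405784e-01] 0.2557591148195175
top dish 1233 [5.40589967e+02 4.30104955e+02 2.70646466e-01] 0.545445216374029
rim 110 2734 [ 5.41128657e+02  4.29828180e+02 -2.88784217e-02] 0.025191575742197436
rim 130 2708 [5.41107770e+02 4.29494395e+02 5.01162978e-02] 0.020476000531844174
rim 150 2666 [5.40876887e+02 4.29629672e+02 2.72272227e-01] 0.016793530462803297
[412.33401405 386.91741604 107.26129497]
```

Call:
{"api": "move_arm", "payload": {
  "steps": [0,0,-0.1,0.09,0,0,0,0,0,-0.25,0.22,0,0,0,0,0,-0.3,0.27,0,0,0,0,0,-0.35,0.31,0,0,0,0,0,-0.35,0.31,0,0,0,0,0,-0.3,0.27,0,0,0,0,0,-0.25,0.22,0,0,0,0,0.1,-0.13,0.12,0,0,0,0,0.2,0,0,0,0,0,0,0.2,0,0,0,0,0,0,0.12,0,0,0,0,0,0,0,0,0,0,0,0,0,0,0,0,0,0,0,0,0,0,0,0,0,0,0,0,0,0,0,0,0]
}}

```text
time_s: 18.8
position: [541.5, 430.5, 77.0]
tool_rot: [-0.906, 1.373, 0.907]
wrist_force: [-0.5, -0.2, -0.9]
grip_width: 0.232
```

```bash
python3 - <<'E'
from fit import *
from go import to
to([541.3,430.2,59],-.402+np.pi/2)
p=camera("scene"); o=get_obs()["position"]; im=p["color"].copy()
im=cv2.resize(im[230:360,260:433],(798,600),interpolation=2); s=798/173
def draw(P,col):
    uv=((proj(p,P)-[260,230]+.5)*s).astype(np.int32); cv2.polylines(im,[uv],True,col,1)
draw(cyl(97,50)+[541,429.6,0],(255,0,0)); draw(cyl(102,5)+[o[0],o[1],o[2]-12.9],(0,255,0)); draw(cyl(97,0)+[541,429.6,0],(255,0,0))
cv2.imwrite("pics/over_dish.png",im[:,:,::-1])
E
```

```text
t 18.8 pos [541.5 430.5  77. ] F [-0.5 -0.2 -0.9] M [-0.05 -0.    0.01] grip 0.232 q7 0.3 toolx [ 0.001  0.001 -1.   ] jaw 66.9
 turn [-0.02  0.01  0.  ] shift after turn [ 0.36  0.   -0.01] now [ 0.36  0.   -0.01]
 turn [ 2.998e+01  1.000e-02 -1.000e-02] shift after turn [ 0.36 -0.    0.01] now [ 0.36  0.   -0.01]
```

View pics/over_dish.png

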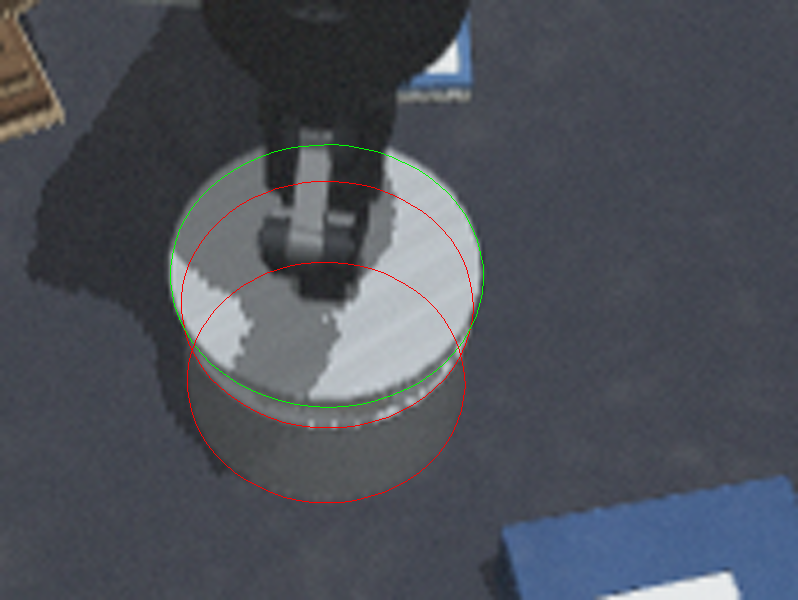

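The predicted lid outline (green, 170–484) and dish outlines (red) coincide with the picture, and the lid is level and concentric. I lower it slowly.

Call:
{"api": "move_arm", "payload": {
  "steps": [0,0.06,0,0,0,0,0,0,0.06,0,0,0,0,0,0,0.06,0,0,0,0,0,0,0.06,0,0,0,0,0,0,0.05,0,0,0,0,0,0,0.03,0,0,0,0,0,0,0.02,0,0,0,0,0,0,0,0,0,0,0,0,0,0,0,0,0,0,0]
}}

```text
time_s: 19.75
position: [541.4, 430.2, 59.4]
tool_rot: [-0.906, 1.374, 0.907]
wrist_force: [-0.2, -0.3, -1.6]
grip_width: 0.232
```

Call:
{"api": "move_arm", "payload": {
  "steps": [0,0.01,0,0,0,0,0,0,0.01,0,0,0,0,0,0,0.01,0,0,0,0,0,0,0.01,0,0,0,0,0,0,0,0,0,0,0,0,0,0,0,0,0,0,0]
}}

```text
time_s: 20.35
position: [541.3, 430.2, 58.0]
tool_rot: [-0.907, 1.374, 0.906]
wrist_force: [-1.9, -1.8, 6.0]
grip_width: 0.232
```

Contact at the seated height (57.9 expected). Releasing slowly and retreating.

Call:
{"api": "move_arm", "payload": {
  "steps": [0.25,0,0,0,0,0,0,0.28,0,0,0,0,0,0,0.32,0,0,0,0,0,0,0.38,0,0,0,0,0,0,0.45,0,0,0,0,0,0,0.5,0,0,0,0,0,0,0.5,0,0,0,0,0,0,0.5,-0.05,0,0,0,0,0,0.5,-0.15,0,0,0,0,0,0.5,-0.3,0,0,0,0,0,0.5,-0.5,0,0,0,0,0,0.5,-0.6,0,0,0,0,0,0.5,-0.6,0,0,0,0,0,0.5,-0.4,0,0,0,0,0,0.5,-0.2,0,0,0,0,0,0.5,0,0,0,0,0,0,0.5,0,0,0,0,0,0]
}}

```text
time_s: 22.05
position: [540.9, 429.9, 196.8]
tool_rot: [-0.907, 1.374, 0.907]
wrist_force: [-0.4, 0.1, -0.5]
grip_width: 0.504
```

```bash
python3 - <<'E'
from fit import *
from go import to
to([541.3,430.2,200],-.402+np.pi/2)
p=camera("scene"); im=p["color"].copy()
m=comp(p,(345,300)); print(m.sum(), *(fit(p,m,"lidtop",[541,430,0],45) if m.sum()<6000 else ()))
im=cv2.resize(im[230:360,260:433],(798,600),interpolation=2); s=798/173
def draw(P,col):
    uv=((proj(p,P)-[260,230]+.5)*s).astype(np.int32); cv2.polylines(im,[uv],True,col,1)
draw(cyl(102,10)+[541.3,430.2,45],(0,255,0)); draw(cyl(97,0)+[541,429.6,0],(255,0,0))
cv2.imwrite("pics/final.png",im[:,:,::-1])
E
```

```text
t 22.05 pos [540.9 429.9 196.8] F [-0.4  0.1 -0.5] M [ 0.01  0.03 -0.04] grip 0.504 q7 0.33 toolx [-0.001 -0.    -1.   ] jaw 66.8
 turn [-0.02 -0.01 -0.  ] shift after turn [-0.06 -0.    0.01] now [-0.06 -0.    0.01]
 turn [ 2.998e+01 -0.000e+00  1.000e-02] shift after turn [-0.06  0.   -0.01] now [-0.06 -0.    0.01]
3000 [ 5.41641158e+02  4.29138283e+02 -1.18545675e-01] 0.02635094877859423
```

View pics/final.png

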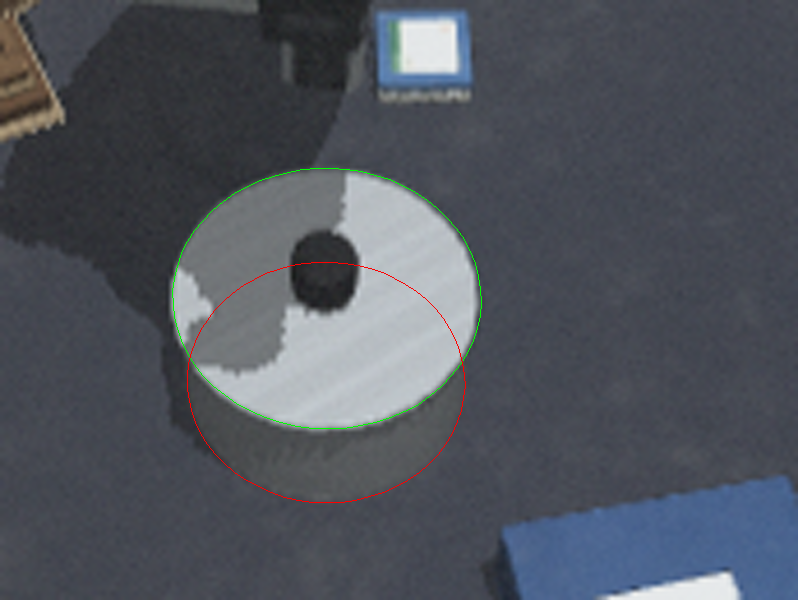

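The lid matches the model outline of a seated, level lid (green, 172–481), and the gripper is clear above it. Handing in.

```bash
python3 -c "
from rig import *
print(finish_job())"
```

```text
the job is handed in; nothing more can be done
None
```

The bracket stands foot down on the dish floor and the lid sits level on the rim. I handed the job in at about 22 s, with the gripper open and about 140 mm above where it let go of the lid.

- **Bracket:** I gripped it by the web, lifted it out of the mould and lowered it into the dish until it touched at the expected height, with about 5 N. A picture taken before the lid went on showed it upright and clear of the dish wall.
- **Lid:** I carried it by the knob and lowered it until it touched at 58.0 mm tool height; 57.9 mm was expected for a seated lid. In the last picture its outline matched the model of a seated, level lid. It lay about 1 mm from the measured dish centre.
- **Round casting:** I did not touch it. It was in its mould in the pictures where it showed, but I took no separate picture of it at the end.
- **Checks that disagreed:** The first two dish fits differed by about 4 mm, at (540.7, 428.5) from the scene camera and (543.4, 432.2) from the top camera. I trusted the scene camera's rim fit, and the later overlay and the seating height agreed with it.
- **Forces and errors:** The wrist force readings I took stayed at 6 N or less. One move call was refused for a wrong count of numbers; nothing moved, and I sent it again correctly.

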